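Close the draw latch of a dust-filter box

TASK

Close the draw latch on top of the dust-filter box: hook the steel loop's bar down into the slot behind the brass keeper's lip and draw it back under the lip's nose, then press the red lever over until it lies flat past centre and the sprung loop holds the cover tight. Feel for the slot and go gently, never ramming the bar or forcing the loop or the lever, leave everything else on the bench where it is, and let go at the end.

Things in the scene. Friction and masses are not known exactly. Their poses are not given: they have to be found in the camera images.
- filter_box: Fixed box, 280 (x) x 160 (y) x 60 mm high; white body (-x end), blue cover (+x end). Origin: centre of its underside; x = draw direction from the lever to the keeper, z up. The latch lies along y = 0 on its top, with free room for a gripper beside and above it.
- keeper_mid (a point): Mean place of the seated bar's centre: box x 26, z 66 mm. The brass keeper (28 mm wide in y) is set by slotted holes and shims: its true place is up to 6 mm to either side in x and 1.5 mm up or down, and is not measured. A bar resting on top of its lip or guard has z 75.5 to 78.5 mm, in its slot 64.5 to 67.5 (box frame).
- keeper_out (a point): Box point 10 mm beyond keeper_mid (+x), on the cover. From -x to +x the keeper has: the lip, 10 mm thick, whose nose overhangs the slot by 4 mm; the slot, 11 mm deep and 7.3 mm open, where the 5 mm bar drops in with its centre 4 to 6.3 mm in +x of its seated place, to be drawn back under the nose against the lip; then the guard, a 5 mm wall as high as the lip, with a 10 mm gap for the stem.
- lever_pivot (a point): The lever's fixed pivot, axis along y: box x -30, z 72 mm. The loop is pivoted on the lever 14 mm from here, at box x = -30 + 14 cos(A), z = 72 + 14 sin(A) mm, with A = 188 degrees - lever angle.
- lever (a joint): Lever angle, rad: 0 = flat, pointing to box -x, on its stop; 1.57 upright; 2.15 fully open, leaning to +x. Steel strip with red grip, 62 mm long from its pivot, 24 mm wide, 7 mm thick. Friction 0.02 N m: stays where left. With the loop hooked, dead centre is at about 0.25 rad; closing takes up to about 8 N at the red grip, then it stays flat by itself.
- lever_end (a point): middle of the free end of the red lever, 62 mm from the lever's pivot
- bail (a joint): Stretch of the sprung loop, m: 0 unloaded, 3 N per mm, stop at 0.020. With the loop hooked and the lever flat it is about 2 to 14 mm, depending on the keeper's place; not hooked it is 0. More than 16.5 mm would damage it.
- bar (a point): Middle of the loop's cross bar (round steel, 5 mm, 42 mm long along box y). Unstretched it is 62.3 mm from the loop's pivot on the lever. The loop turns about y with slight friction (0.0185 N m) and just stays where left, so the turning lever tends to carry a slack loop up with it; at the start it points to +x and up. Pulling or pushing the bar along x swings the raised lever along.
- ball (a point): Centre of the loop's orange ball grip, 16 mm across, gripped across box y from above, 10 to 15 N; it swivels between the fingers. Rigid with the bar: with the loop level it lies 16 mm beyond the bar (+x) and 34 mm above it, and turns with the loop about y. 20 mm under the ball's centre is a finger rest, a 12 (x) x 44 (y) mm plate that stops the fingertips.
- screwdriver: bystander: screwdriver with a green handle, lying
- jar: bystander: white jar with blue cap, 72 mm wide, 100 mm tall
- pliers: bystander: red-handled pliers, lying, 150 mm long
- dish: bystander: closed glass specimen dish, 92 mm wide, 14 mm tall
- eyepiece: bystander: black microscope eyepiece, 38 mm wide, 50 mm tall, standing
- cartridge: bystander: round spare filter cartridge, 94 mm wide, 58 mm tall
- screw_cup: bystander: small yellow screw cup, 32 mm wide, 18 mm tall, standing on the white end of the filter box, 20 mm or more to the side of the closed lever

How it is judged:
By the outcome, as a careful person would: the job done as asked, in the order asked, and still so for the second after the job is handed in, with the robot touching nothing.
It also fails if it takes over 67 s, if anything falls off the work surface, if the arm or the gripper's body presses on something with over 40 N, if the wrist force passes 120 N, or if a joint passes its speed limit or range.

ROBOT

A 7-joint arm with a two-finger parallel gripper is mounted at the origin on the work surface. World frame = base frame: x ahead of the robot, y to its left, z up, the work surface at z = 0. Lengths are in m, angles in rad, forces in N, time in s.
With the tool pointing down it reaches from about 0.4 to 0.85 m from the base axis. Payload 10.4 kg.
Tool frame: the origin (TCP) lies at the very end of the fingers, on their centre line; the grasp point (between the pads) lies 19 mm behind it; z points along the fingers, x is the direction in which the jaws open and shut, and the axes are right-handed (so a half turn about z gives the same grasp; the last joint's range is limited). The gripper opens to 85 mm and grips with 20 to 120 N. Pads are 22 mm wide; open, the fingers measure 114 mm over their backs; the gripper's body (76 mm by 85 mm) begins 54 mm behind the grasp point. The pads swing forward as they close: fully open they stand 13 mm farther back than shut.
Start: joints at [-0.023, 0.332, -0.065, 1.46, 0.022, 1.35, -0.088], TCP at [0.625, 0, 0.231] pointing down, gripper open.
Joint ranges: [-2.6, 2.6], [-0.5, 2.12], [-1.47, 1.34], [0.16, 2.42], [-1.27, 4.41], [0.06, 2.06], [-2.6, 2.6]. Speed limits (rad/s): [2.22, 2.22, 2.79, 2.79, 3.14, 3.14, 3.14].

INTERFACE

Orientations are given as a unit quaternion [x, y, z, w].
In Python, from bench import arm gives the robot as it stands. The module is installed in compiled form; this text tells all that it offers.
- The arm moves only by the tool move_arm, never from a script. Its argument "deltas" is a list of rows, each an object with "dp": the shift along the tool's x, y, z in units of 25 cm (1.0 is 25 cm), a list of three; "rotation": the turn, a rotation vector about the tool's x, y, z in units of 90 degrees (1.0 is 90 degrees), a list of three. A call has 1 to 12 rows; each row is the pose to reach, as a shift and turn from the pose commanded when the call began, along the tool's axes at that moment; what a row does not reach only later rows make up. A row lasts 1/10 s, in which the tool goes at most 50 mm and 8.59 degrees, less where a joint would pass 70% of its speed; a pose out of reach is approached as far as the arm can. A call with a number of a shift or a turn outside -1 to 1 is refused whole. A call with a gripper value outside its range is refused whole. "claw" is the opening, from 0 (shut) to 1 (fully open), set as the call begins (left out, the last holds). The fingers move at their own pace and stop on an object; "force" is the grip in N (left out, the last holds). Time passes only in rows, so rows that repeat a pose let the fingers close. It gives the time, the measured TCP pose, the force and the opening at its end, in the units of the state.
- arm.read_state(): the state, without advancing time (a new reading comes with each control period).
- arm.read_camera(name): name is "scene" or "side" or "wrist"; returns the picture (384x512x3 uint8, blue, green, red); there is no depth.
- arm.camera_info(name): a dict with "fx", "fy", "cx", "cy" (pixels), "R" (3x3) and "t" (3): a world point X has camera coordinates R X + t; the wrist camera has in their place "T_tool_cam" (4x4, takes a point from camera to tool coordinates, whose origin is the TCP and whose axes are the tool frame's). Camera axes: x right, y down, z forward; pixel columns grow to the right and rows downward; lengths in m; the calibration is good to about 2 mm. A picture is of the moment at which its call begins: read the wrist's pose just before it. camera_info takes no time and is no camera call.
- arm.finish_job(): hands the job in, once; it reports no verdict.
Trained networks look in the newest picture that a camera, given by its name, has taken for a name from the list of things; names that differ only in an ending like _2 or _b are one class to them, and where a whole thing is asked for, a point or a joint stands for the part that bears it (a point fixed in the world has none). Each returns a list of dicts, best first, with "score" (0 to 1); they miss things now and then, are a little off and sometimes report something else, mostly with a low value. They report only what shows in the picture. A call takes as long as a camera call.
- arm.search_frame(thing, camera): "bbox" ([centre column, centre row, width, height] as shares, 0 to 1, of the picture: columns of its width, rows of its height, round what is visible of it).
- arm.cut_out(thing, camera): "mask" (384x512 bool, what is visible of it) and "bbox" ([centre column, centre row, width, height] as shares, 0 to 1, of the picture: columns of its width, rows of its height, round what is visible of it).
- arm.mark_of(thing, camera): "location" ([column, row] as shares, 0 to 1, of the picture: columns of its width, rows of its height: a listed point, or the origin of a listed thing).
The state is a dict: "time": time; "qpos": joint angles; "dq": joint speeds; "joint_torque": joint torques, N m; "tool_pos": TCP position; "ee_rot": TCP orientation; "wrist_force": force on the tool from outside, world axes, zero at the start; "ft_torque": the same for the moment, N m; "width": finger opening in m.
Only numpy, scipy, OpenCV 4.12 (cv2) and the standard library are available. Lean on these libraries where they do the work, as an engineer would, in place of code of your own. Each camera call takes 0.05 s, during which the arm holds its last target. There are 200 camera calls.

## Working session

There is one attempt and no reset: what is moved stays moved. The work goes in short steps, Python scripts to look and compute and a tool call to move; the robot and the scene stay as the last step left them, time stands still between calls to the robot, and variables do not carry over. Pictures are saved under pics/ and viewed, about 8 in all and at most 12, crops included, and the job is handed in when it is done.

Besides the shell and the picture viewer there is one more tool, called after "Call:" by a JSON object that holds its "fn" and its "kwargs". move_arm: Moves the arm, as the interface text tells. Its arguments: {"type":"object","properties":{"deltas":{"type":"array","items":{"type":"object","properties":{"dp":{"type":"array","items":{"type":"number"}},"rotation":{"type":"array","items":{"type":"number"}}}}},"claw":{"type":"number"},"force":{"type":"number"}},"required":["deltas"]}

```bash
mkdir -p pics
cat > h.py <<'E'
from bench import arm
import numpy as np, cv2
from scipy.spatial.transform import Rotation as Ro
def ray(cam,px,st=None):
    c=arm.camera_info(cam)
    d=np.array([(px[0]-c['cx'])/c['fx'],(px[1]-c['cy'])/c['fy'],1.])
    if cam=='wrist':
        st=st or arm.read_state(); T=np.array(c['T_tool_cam']); R=Ro.from_quat(st['ee_rot']).as_matrix()
        o=R@T[:3,3]+st['tool_pos']; d=R@T[:3,:3]@d
    else:
        R=np.array(c['R']); o=-R.T@c['t']; d=R.T@d
    return o,d/np.linalg.norm(d)
def atz(cam,px,z):
    o,d=ray(cam,px); return o+d*(z-o[2])/d[2]
def proj(cam,X,st=None):
    c=arm.camera_info(cam); X=np.asarray(X)
    if cam=='wrist':
        st=st or arm.read_state(); T=np.array(c['T_tool_cam']); R=Ro.from_quat(st['ee_rot']).as_matrix()
        p=T[:3,:3].T@(R.T@(X-st['tool_pos'])-T[:3,3])
    else: p=np.array(c['R'])@X+c['t']
    return np.array([c['fx']*p[0]/p[2]+c['cx'],c['fy']*p[1]/p[2]+c['cy']])
def tri(rs):
    A=np.zeros((3,3));b=np.zeros(3)
    for o,d in rs:
        P=np.eye(3)-np.outer(d,d);A+=P;b+=P@o
    X=np.linalg.solve(A,b); return X,[float(np.linalg.norm((np.eye(3)-np.outer(d,d))@(X-o))) for o,d in rs]
def mark(t,cam):
    r=arm.mark_of(t,cam)
    return [(np.array(q['location'])*[512,384],round(q['score'],2)) for q in r[:2]]
E
python3 - <<'E'
from h import *
np.set_printoptions(precision=4,suppress=True)
s=arm.read_state();print(s)
ims={c:arm.read_camera(c) for c in('scene','side','wrist')}
cv2.imwrite('pics/a.png',ims['scene']);cv2.imwrite('pics/b.png',ims['side']);cv2.imwrite('pics/c.png',ims['wrist'])
for t in('filter_box','keeper_mid','keeper_out','lever_pivot','lever_end','bar','ball','screw_cup'):
    rs=[]
    for c in ims:
        m=mark(t,c); print(t,c,m)
        if m and m[0][1]>.4: rs.append(ray(c,m[0][0],s))
    if len(rs)>1: print('   ',*tri(rs))
print(arm.camera_info('scene'),arm.camera_info('side'),arm.camera_info('wrist'))
# combined picture
cv2.imwrite('pics/d.png',np.hstack([cv2.resize(ims['scene'],(400,300)),cv2.resize(ims['side'],(400,300))]))
E
```

```text
{'time': 0.0, 'qpos': array([-0.0226,  0.3328, -0.0647,  1.4609,  0.0216,  1.3499, -0.0885]), 'dq': array([-0.002 , -0.0008,  0.0009,  0.0008, -0.0001, -0.0011,  0.002 ]), 'joint_torque': array([  0.0005, -62.545 ,   0.0497, -39.161 ,   0.0164,   0.0098,
        -0.    ]), 'tool_pos': array([0.6246, 0.    , 0.2305]), 'ee_rot': array([ 1.    ,  0.    , -0.0007,  0.    ]), 'wrist_force': array([ 0.6522, -0.111 ,  0.6588]), 'ft_torque': array([ 0.043 ,  0.0262, -0.0087]), 'width': 0.0856380999629735}
filter_box scene [(array([227.4816, 210.8928]), 0.86)]
filter_box side [(array([284.5184, 231.5136]), 0.56), (array([259.2768, 133.0176]), 0.42)]
filter_box wrist [(array([204.3904, 223.7184]), 0.87)]
    [ 0.5575 -0.0835  0.0033] [0.0069983414703239715, 0.007337682023964321, 0.0012235717986459015]
keeper_mid scene [(array([228.4032, 205.4016]), 0.67), (array([395.9808, 231.7824]), 0.25)]
keeper_mid side []
keeper_mid wrist [(array([199.8848, 223.488 ]), 0.63)]
    [ 0.5574 -0.0686  0.0397] [0.0006146981767108331, 0.0006146981767108077]
keeper_out scene [(array([233.7792, 206.2848]), 0.8)]

[... 1764 characters left out ...]
.5968,  0.8022, -0.0177],
       [ 0.5853,  0.4201, -0.6935],
       [-0.5489, -0.4243, -0.7202]]), 't': array([ 0.3116, -0.2307,  1.3935])} {'fx': 445.9123509935334, 'fy': 445.9123509935334, 'cx': 256.19360695357926, 'cy': 194.41406672167463, 'R': array([[ 0.9213, -0.3888,  0.0111],
       [-0.2665, -0.6519, -0.7099],
       [ 0.2832,  0.651 , -0.7042]]), 't': array([-0.4694,  0.2048,  1.2201])} {'fx': 281.33221853677355, 'fy': 281.33221853677355, 'cx': 252.93776499116794, 'cy': 189.06206776577338, 'T_tool_cam': array([[ 1.    ,  0.0002,  0.0002,  0.0004],
       [-0.0003,  0.9654,  0.2608, -0.0661],
       [-0.0002, -0.2608,  0.9654, -0.1423],
       [ 0.    ,  0.    ,  0.    ,  1.    ]])}
```

View pics/a.png

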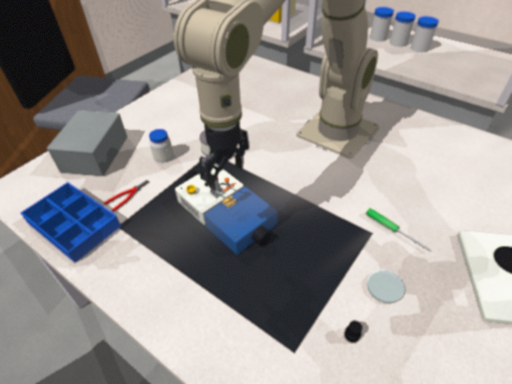

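View pics/b.png

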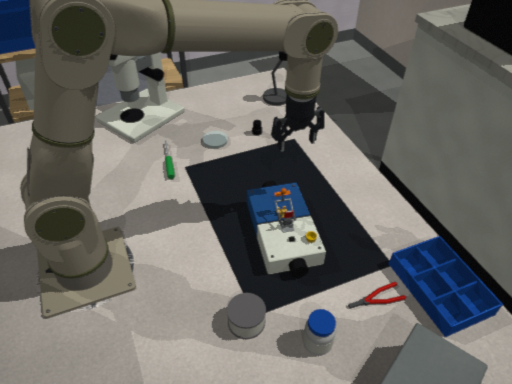

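The scene and side views show the box left of the gripper, with the white end towards world -y and the cover towards +y. The orange ball and loop are near (285,190) in the side view. I'll look at the wrist view next.

```bash
python3 -c "
import cv2
a=cv2.imread('pics/c.png');cv2.imwrite('pics/e.png',cv2.resize(a,(768,576),interpolation=cv2.INTER_CUBIC))
b=cv2.imread('pics/b.png')[170:285,230:340];cv2.imwrite('pics/f.png',cv2.resize(b,None,fx=5,fy=5,interpolation=cv2.INTER_CUBIC))"
```

```text
(no output)
```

View pics/e.png

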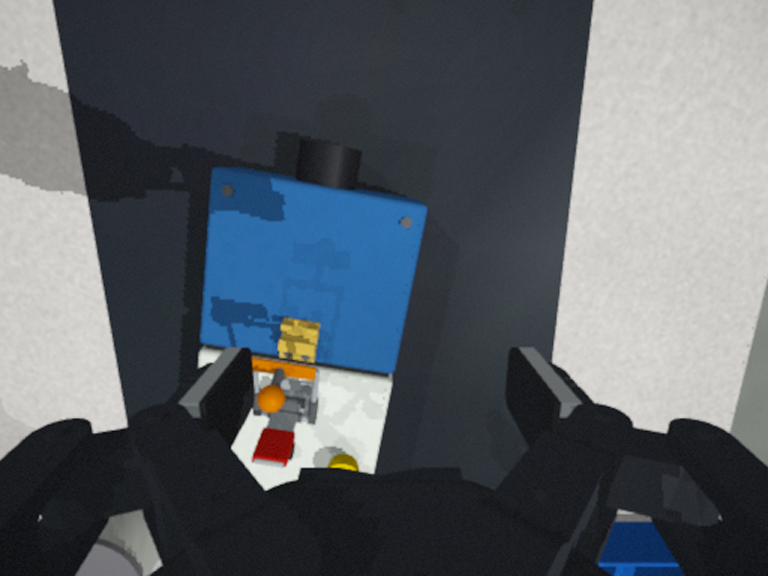

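View pics/f.png

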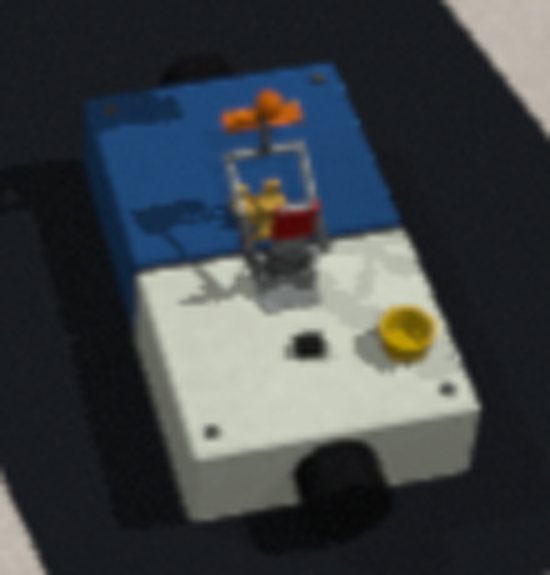

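The wrist view shows the cover corners at 768-scale (213,168), (427,207), (203,345), (393,373), the keeper at (298,340), the ball at (271,398) and the lever end at (273,447). In the side crop the box-top corners are (88,100), (333,65), (478,405), (195,458), and the lever is leaning open. The screw cup is on the white end, on the +x world side.

Run:
```python
from h import *
from scipy.optimize import least_squares
np.set_printoptions(precision=4,suppress=True)
sd=lambda p:(np.array(p)+.5)/5+[229.5,169.5]
# box corners (x,y); box y = 90deg ccw from box x. box x ~ world +y, so box +y ~ world -x
obs=[('wrist',np.array([213,168])/1.5,(.14,.08)),('wrist',np.array([427,207])/1.5,(.14,-.08)),
('side',sd((88,100)),(.14,.08)),('side',sd((333,65)),(.14,-.08)),('side',sd((478,405)),(-.14,-.08)),('side',sd((195,458)),(-.14,.08))]
s=arm.read_state()
for c,p,b in obs: print(c,b,atz(c,p,.06))
def W(q,b): 
    c,n=np.cos(q[2]),np.sin(q[2]); return np.array([q[0]+c*b[0]-n*b[1],q[1]+n*b[0]+c*b[1],b[2]])
f=lambda q:np.concatenate([proj(c,W(q,(*b,.06)),s)-p for c,p,b in obs])
r=least_squares(f,[.56,-.08,1.4]);print(r.x,r.fun.reshape(-1,2))
q=r.x
# latch state fit: bar, ball, lever_end from nets
for t in('bar','lever_end','ball'):
    pass
X=np.array([.5604,-.0612,.116]);c,n=np.cos(q[2]),np.sin(q[2]);d=X-[q[0],q[1],0];print('bar box',c*d[0]+n*d[1],-n*d[0]+c*d[1],d[2])
def latch(L,B):
    A=np.radians(188)-L; px,pz=-.03+.014*np.cos(A),.072+.014*np.sin(A)
    bar=np.array([px+.0623*np.cos(B),0,pz+.0623*np.sin(B)])
    ball=bar+[.016*np.cos(B)-.034*np.sin(B),0,.016*np.sin(B)+.034*np.cos(B)]
    le=np.array([-.03-.062*np.cos(L),0,.072+.062*np.sin(L)])
    return bar,ball,le
ob=[('scene','bar',(228.6,188.4)),('scene','ball',(226.6,177.3)),('side','bar',(281.9,199.3)),('side','ball',(285.5,189.1)),('side','lever_end',(289.6,211)),('wrist','bar',(190.4,245.5)),('wrist','ball',(180.7,265.3)),('wrist','lever_end',(181,302))]
def g(v):
    L=dict(zip(('bar','ball','lever_end'),latch(*v)))
    return np.concatenate([proj(c,W(q,L[t]),s)-p for c,t,p in ob])
r=least_squares(g,[2.1,.5],loss='soft_l1');print(r.x,g(r.x).reshape(-1,2));print(latch(*r.x),[W(q,x) for x in latch(*r.x)])
for t in(.026,.036,-.03): print(W(q,(t,0,.066)))
```

```text
wrist (0.14, 0.08) [0.5062 0.0671 0.06  ]
wrist (0.14, -0.08) [0.6604 0.0396 0.06  ]
side (0.14, 0.08) [0.5061 0.0644 0.06  ]
side (0.14, -0.08) [0.659  0.0357 0.06  ]
side (-0.14, -0.08) [ 0.6118 -0.2332  0.06  ]
side (-0.14, 0.08) [ 0.4567 -0.2073  0.06  ]
[ 0.5587 -0.0845  1.3936] [[-1.5243 -0.2481]
 [ 1.5336  0.3518]
 [-0.8134 -0.5009]
 [ 0.4039 -0.9654]
 [ 0.9005  0.7797]
 [-0.3487  0.4396]]
bar box 0.02324877672401512 0.002434916181524391 0.116
[1.5606 0.4879] [[-1.6346  1.0667]
 [-1.0468  2.157 ]
 [ 0.6684 -0.1087]
 [-2.0432  0.9935]
 [-1.4969 -2.9533]
 [ 0.1249 -0.6281]
 [ 0.4382  0.7409]
 [-1.0453  0.2204]]
(array([0.0229, 0.    , 0.115 ]), array([0.0211, 0.    , 0.1526]), array([-0.0306,  0.    ,  0.134 ])) [array([ 0.5627, -0.0619,  0.115 ]), array([ 0.5624, -0.0637,  0.1526]), array([ 0.5533, -0.1147,  0.134 ])]
[ 0.5633 -0.0589  0.066 ]
[ 0.565  -0.0491  0.066 ]
[ 0.5534 -0.114   0.066 ]
```

Call:
{"fn": "move_arm", "kwargs": {"deltas": [{"dp": [-0.05, 0.05, 0.01], "rotation": [0, 0, 0.02]}, {"dp": [-0.12, 0.12, 0.03], "rotation": [0, 0, 0.05]}, {"dp": [-0.19, 0.19, 0.04], "rotation": [0, 0, 0.09]}, {"dp": [-0.235, 0.24, 0.05], "rotation": [0, 0, 0.113]}, {"dp": [-0.249, 0.255, 0.06], "rotation": [0, 0, 0.113]}, {"dp": [-0.249, 0.255, 0.06], "rotation": [0, 0, 0.113]}], "claw": 0.9, "force": 20}}

```text
time: 1.95
tool_pos: [0.5626, -0.064, 0.2162]
ee_rot: [0.996, -0.088, 0.0, -0.0]
wrist_force: [-0.9, 0.6, 0.0]
width: 0.0768
```

Run:
```python
from h import *
np.set_printoptions(precision=4,suppress=True)
s=arm.read_state();print(s['time'],s['tool_pos'],s['ee_rot'],s['wrist_force'],s['width'])
im=arm.read_camera('wrist');cv2.imwrite('pics/w2.png',im)
cv2.imwrite('pics/w2b.png',cv2.resize(im,(768,576),interpolation=cv2.INTER_CUBIC))
for t in('keeper_mid','keeper_out','lever_pivot','lever_end','bar','ball'): print(t,mark(t,'wrist'))
```

```text
1.95 [ 0.5626 -0.064   0.2162] [ 0.9961 -0.0885  0.     -0.    ] [-0.9319  0.6323  0.0351] 0.07679208005789749
keeper_mid [(array([252.3136, 173.6064]), 0.97)]
keeper_out [(array([253.696 , 156.7872]), 0.6)]
lever_pivot []
lever_end []
bar [(array([248.0128, 186.3168]), 0.61)]
ball [(array([252.1088, 200.6016]), 0.65)]
```

View pics/w2b.png

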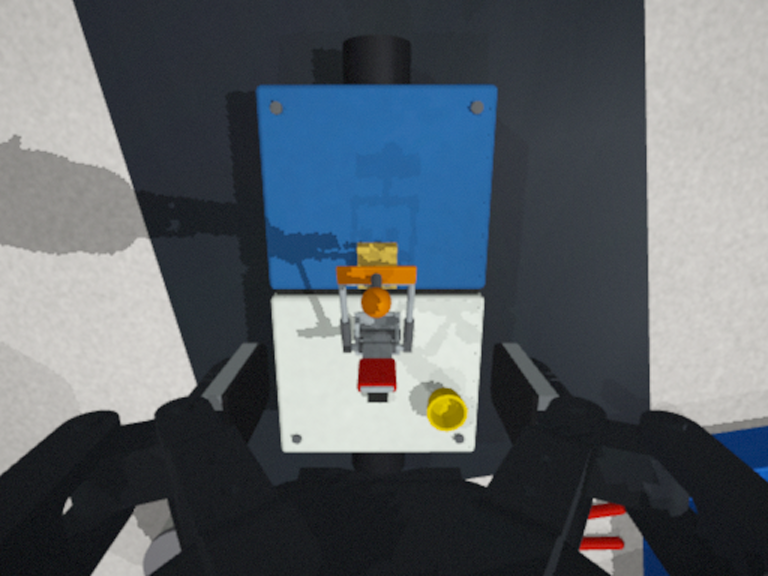

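The view is aligned with the box. Cover corners are (258,87) and (496,86), white corners (476,451) and (282,452). The ball is at (376,302), the keeper's +x part is visible at x 357–397, y 243–266, and the lever end is near (377,393). Next I refine the box pose.

```bash
cat > fit.py <<'E'
from h import *
from scipy.optimize import least_squares
np.set_printoptions(precision=4,suppress=True)
def W(q,b): 
    c,n=np.cos(q[2]),np.sin(q[2]); return np.array([q[0]+c*b[0]-n*b[1],q[1]+n*b[0]+c*b[1],b[2]])
def toB(q,X):
    c,n=np.cos(q[2]),np.sin(q[2]);d=np.array(X)-[q[0],q[1],0];return np.array([c*d[0]+n*d[1],-n*d[0]+c*d[1],d[2]])
def latch(L,B,s=0):
    A=np.radians(188)-L; px,pz=-.03+.014*np.cos(A),.072+.014*np.sin(A);l=.0623+s
    bar=np.array([px+l*np.cos(B),0,pz+l*np.sin(B)])
    ball=bar+[.016*np.cos(B)-.034*np.sin(B),0,.016*np.sin(B)+.034*np.cos(B)]
    return bar,ball,np.array([-.03-.062*np.cos(L),0,.072+.062*np.sin(L)])
E
python3 - <<'E'
from fit import *
s=arm.read_state()
p=[(258,87),(496,86),(476,451),(282,452)];b=[(.14,.08),(.14,-.08),(-.14,-.08),(-.14,.08)]
f=lambda q:np.concatenate([proj('wrist',W(q,(*x,.06)),s)*1.5-np.array(y) for x,y in zip(b,p)])
r=least_squares(f,[.5587,-.0845,1.3936]);q=r.x;print(q,r.fun.reshape(-1,2))
obs=[('bar',(248,186.3)),('ball',(376/1.5,302/1.5))]
for z in(.13,.14,.15,.16): print(z,toB(q,atz('wrist',(376/1.5,302/1.5),z)))
for z in(.12,.13,.134): print('lever end',z,toB(q,atz('wrist',(377/1.5,393/1.5),z)))
for z in(.075,.079): print('guard +x edge',z,toB(q,atz('wrist',(377/1.5,243/1.5),z)))
print('rest centre',[toB(q,atz('wrist',(377/1.5,276/1.5),z)) for z in (.125,.135)])
# ball from scene+side earlier
print('ball tri',[(toB(q,tri([ray('side',(284.5,189.6)),ray('wrist',(250.7,201.3),s)])[0]),)])
E
python3 -c "
import cv2
b=cv2.imread('pics/w2.png')[145:275,205:295];cv2.imwrite('pics/g.png',cv2.resize(b,None,fx=4.5,fy=4.5,interpolation=cv2.INTER_CUBIC))"
```

```text
[ 0.559  -0.0833  1.3991] [[-4.0787 -1.7565]
 [ 4.0565 -1.946 ]
 [ 0.2264  3.5511]
 [-0.1997  3.323 ]]
0.13 [0.0141 0.0009 0.13  ]
0.14 [0.0173 0.0008 0.14  ]
0.15 [0.0205 0.0007 0.15  ]
0.16 [0.0236 0.0006 0.16  ]
lever end 0.12 [-0.0491  0.0008  0.12  ]
lever end 0.13 [-0.0434  0.0007  0.13  ]
lever end 0.134 [-0.0411  0.0007  0.134 ]
guard +x edge 0.075 [0.0386 0.0005 0.075 ]
guard +x edge 0.079 [0.0393 0.0005 0.079 ]
rest centre [array([0.0281, 0.0003, 0.125 ]), array([0.0306, 0.0002, 0.135 ])]
ball tri [(array([ 0.0209, -0.0012,  0.1531]),)]
```

View pics/g.png

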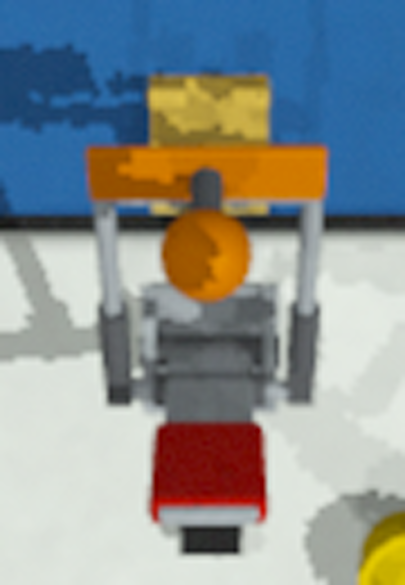

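The crop shows the ball at (206,255), the finger rest in front of it, the red grip leaning slightly to -x, and the keeper's lip and guard under the rest. Next I work out the grasp offset and the keeper estimate.

Run:
```python
from fit import *
q=[.559,-.0833,1.3975]
s=arm.read_state()
T=toB(q,s['tool_pos']);print('tcp box',T,'yaw err',1.3975-np.pi/2-Ro.from_quat(s['ee_rot']).as_euler('ZYX')[0])
d=np.array([.021,.0007,.140])-T;print('move tool units',-d/.25)
s0=dict(tool_pos=np.array([.6246,0,.2305]),ee_rot=np.array([1,0,-.0007,0]))
for px in((302,318),(297,360)):
  for z in(.066,.077):
    o,dd=ray('wrist',np.array(px)/1.5,s0);print(px,z,toB(q,o+dd*(z-o[2])/dd[2]))
print('lip -x edge',[toB(q,atz('wrist',(250.8,192.3),z)) for z in(.066,.075)])
```

```text
tcp box [ 0.0206 -0.0006  0.2163] yaw err 0.0031304147310071695
move tool units [-0.0017 -0.005   0.3051]
(302, 318) 0.066 [0.0396 0.0006 0.066 ]
(302, 318) 0.077 [ 0.0439 -0.0008  0.077 ]
(297, 360) 0.066 [0.0039 0.0001 0.066 ]
(297, 360) 0.077 [ 0.0095 -0.0013  0.077 ]
lip -x edge [array([0.0041, 0.0013, 0.066 ]), array([0.0066, 0.0013, 0.075 ])]
```

Call:
{"fn": "move_arm", "kwargs": {"deltas": [{"dp": [0, -0.005, 0.04]}, {"dp": [0, -0.005, 0.1]}, {"dp": [0, -0.005, 0.16]}, {"dp": [0, -0.005, 0.22]}, {"dp": [0, -0.005, 0.27]}, {"dp": [0, -0.005, 0.295]}, {"dp": [0, -0.005, 0.305]}, {"dp": [0, -0.005, 0.305]}]}}

```text
invalid input
```

Call:
{"fn": "move_arm", "kwargs": {"deltas": [{"dp": [0, 0, 0]}, {"dp": [0, 0, 0]}, {"dp": [0, 0, 0]}, {"dp": [0, 0, 0]}, {"dp": [0, 0, 0]}, {"dp": [0, 0, 0]}, {"dp": [0, 0, 0]}, {"dp": [0, 0, 0]}, {"dp": [0, 0, 0]}, {"dp": [0, 0, 0]}], "claw": 0.1, "force": 20}}

```text
invalid input
```

Call:
{"fn": "move_arm", "kwargs": {"deltas": [{"dp": [0, -0.005, 0.04], "rotation": [0, 0, 0]}, {"dp": [0, -0.005, 0.1], "rotation": [0, 0, 0]}, {"dp": [0, -0.005, 0.16], "rotation": [0, 0, 0]}, {"dp": [0, -0.005, 0.22], "rotation": [0, 0, 0]}, {"dp": [0, -0.005, 0.27], "rotation": [0, 0, 0]}, {"dp": [0, -0.005, 0.295], "rotation": [0, 0, 0]}, {"dp": [0, -0.005, 0.305], "rotation": [0, 0, 0]}, {"dp": [0, -0.005, 0.305], "rotation": [0, 0, 0]}]}}

```text
time: 3.1
tool_pos: [0.5631, -0.0625, 0.14]
ee_rot: [0.996, -0.089, 0.0, -0.0]
wrist_force: [0.5, -0.3, -0.5]
width: 0.0771
```

```bash
cat > st.py <<'E'
from fit import *
q=[.559,-.0833,1.3975]
def show():
    s=arm.read_state();c,n=np.cos(q[2]),np.sin(q[2]);F=s['wrist_force']
    print('t',round(s['time'],2),'box mm',toB(q,s['tool_pos'])*1e3,'F box',np.array([c*F[0]+n*F[1],-n*F[0]+c*F[1],F[2]]),'w',round(s['width']*1e3,1))
    return s
E
python3 - <<'E'
from st import *
show()
im=arm.read_camera('side');cv2.imwrite('pics/s3.png',im)
print(mark('ball','side'),proj('side',W(q,(.021,0,.153))))
E
```

```text
t 3.1 box mm [ 21.179   -0.4124 140.0125] F box [-0.23   -0.5831 -0.5343] w 77.1
[(array([282.624 , 191.0016]), 0.56)] [283.3595 189.7098]
```

Good agreement. Closing on the ball.

Call:
{"fn": "move_arm", "kwargs": {"deltas": [{"dp": [0, 0, 0], "rotation": [0, 0, 0]}, {"dp": [0, 0, 0], "rotation": [0, 0, 0]}, {"dp": [0, 0, 0], "rotation": [0, 0, 0]}, {"dp": [0, 0, 0], "rotation": [0, 0, 0]}, {"dp": [0, 0, 0], "rotation": [0, 0, 0]}, {"dp": [0, 0, 0], "rotation": [0, 0, 0]}, {"dp": [0, 0, 0], "rotation": [0, 0, 0]}, {"dp": [0, 0, 0], "rotation": [0, 0, 0]}, {"dp": [0, 0, 0], "rotation": [0, 0, 0]}, {"dp": [0, 0, 0], "rotation": [0, 0, 0]}], "claw": 0.1, "force": 20}}

```text
time: 4.2
tool_pos: [0.5625, -0.062, 0.1399]
ee_rot: [0.996, -0.088, -0.001, -0.0]
wrist_force: [-5.4, 2.1, 3.1]
width: 0.0142
```

Run:
```python
from st import *
show()
im=arm.read_camera('wrist')[120:300,150:350]
cv2.imwrite('pics/w4.png',cv2.resize(im,None,fx=3,fy=3,interpolation=cv2.INTER_CUBIC))
```

```text
t 4.2 box mm [ 21.5488   0.198  139.9418] F box [1.1771 5.7056 3.1229] w 14.2
```

View pics/w4.png

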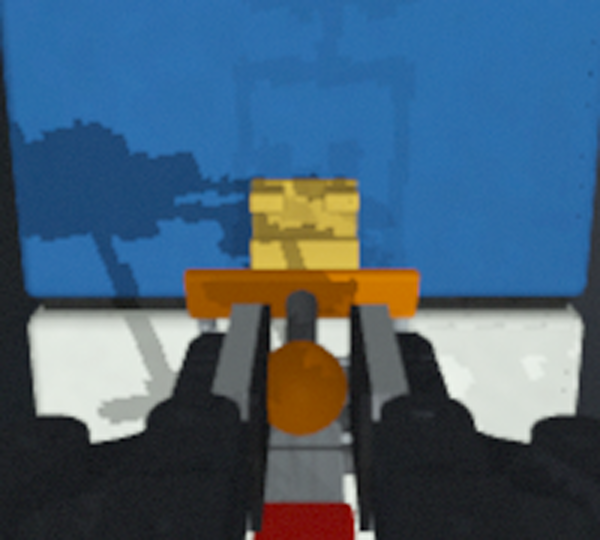

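The ball sits between the pads, with the keeper visible in front: outer guard edge at row 180, lip nose edge near row 238 of the crop. I'll estimate the keeper's place from these rows and plan the path.

```bash
cat >> st.py <<'E'
def ik(x,z):  # bar -> L,B,ball
    r=least_squares(lambda v:(latch(*v)[0][[0,2]]-[x,z])*1e3,[1.5,0],bounds=([.1,-1],[2.15,1.2]));b,ba,_=latch(*r.x);return r.x,ba*1e3,abs(r.fun).max()
def fk(bx,bz,L0=1.5):
    r=least_squares(lambda v:(latch(*v)[1][[0,2]]-[bx,bz])*1e3,[L0,0]);return r.x,latch(*r.x)[0]*1e3
E
python3 - <<'E'
from st import *
s=arm.read_state()
for r in(180,192,210,238,268): print(r,toB(q,atz('wrist',(251,120+r/3),.0745))*1e3)
print(fk(.0215,.153))
for x,z in((.023,.115),(.023,.1),(.023,.09),(.023,.084),(.02,.077),(.024,.077),(.03,.077),(.036,.077),(.03,.066),(.036,.066),(.026,.066),(.02,.066)):print(x,z,*ik(x,z))
E
```

```text
180 [38.7292  1.2626 74.5   ]
192 [35.6036  1.2795 74.5   ]
210 [30.8702  1.3051 74.5   ]
238 [23.3979  1.3456 74.5   ]
268 [15.2406  1.3898 74.5   ]
(array([1.6163, 0.494 ]), array([ 23.5347,   0.    , 115.4785]))
0.023 0.115 [1.5629 0.4869] [ 21.2305   0.     152.5349] 5.0737192225369654e-11
0.023 0.1 [1.1694 0.2597] [ 29.7316   0.     136.9687] 1.3877787807814457e-14
0.023 0.09 [1.0229 0.1155] [ 34.9746   0.     125.6175] 1.3877787807814457e-14
0.023 0.084 [0.9857 0.0244] [ 38.1663   0.     118.38  ] 6.730727086790012e-13
0.02 0.077 [ 0.6411 -0.0278] [ 36.9383   0.     110.5424] 3.341424359426526e-11
0.024 0.077 [ 1.1058 -0.1048] [ 43.4695   0.     109.1394] 1.3877787807814457e-14
0.03 0.077 [ 1.5915 -0.1434] [ 50.6936   0.     108.3652] 1.3877787807814457e-14
0.036 0.077 [ 2.0196 -0.1342] [ 56.4055   0.     108.5534] 1.5265566588595902e-13
0.03 0.066 [ 1.7809 -0.3262] [56.0521  0.     93.0793] 2.8796409701215e-13
0.036 0.066 [ 2.15   -0.3015] [60.8218  0.     93.8877] 0.551603091642941
0.026 0.066 [ 1.4856 -0.3209] [51.9062  0.     93.2189] 3.469446951953614e-15
0.02 0.066 [ 0.877 -0.25 ] [43.9141  0.     94.9847] 1.734723475976807e-14
```

Call:
{"fn": "move_arm", "kwargs": {"deltas": [{"dp": [-0.004, -0.008, 0.014], "rotation": [0, 0, 0]}, {"dp": [-0.004, -0.017, 0.03], "rotation": [0, 0, 0]}, {"dp": [-0.004, -0.025, 0.046], "rotation": [0, 0, 0]}, {"dp": [-0.004, -0.034, 0.062], "rotation": [0, 0, 0]}, {"dp": [-0.004, -0.041, 0.077], "rotation": [0, 0, 0]}, {"dp": [-0.004, -0.048, 0.092], "rotation": [0, 0, 0]}, {"dp": [-0.004, -0.055, 0.106], "rotation": [0, 0, 0]}, {"dp": [-0.004, -0.06, 0.116], "rotation": [0, 0, 0]}, {"dp": [-0.004, -0.064, 0.126], "rotation": [0, 0, 0]}, {"dp": [-0.004, -0.066, 0.132], "rotation": [0, 0, 0]}, {"dp": [-0.004, -0.066, 0.132], "rotation": [0, 0, 0]}]}}

```text
time: 5.35
tool_pos: [0.5648, -0.046, 0.1069]
ee_rot: [0.996, -0.089, -0.0, 0.0]
wrist_force: [-3.5, 1.3, 0.7]
width: 0.014
```

Run:
```python
from st import *
s=show()
a=arm.read_camera('wrist')[100:340,130:370]; b=arm.read_camera('side')[150:270,225:345]
cv2.imwrite('pics/w5.png',np.hstack([cv2.resize(a,(390,390),interpolation=cv2.INTER_CUBIC),cv2.resize(b,(390,390),interpolation=cv2.INTER_CUBIC)]))
```

```text
t 5.35 box mm [ 37.701    0.6781 106.8555] F box [0.6921 3.6915 0.7065] w 14.0
```

View pics/w5.png

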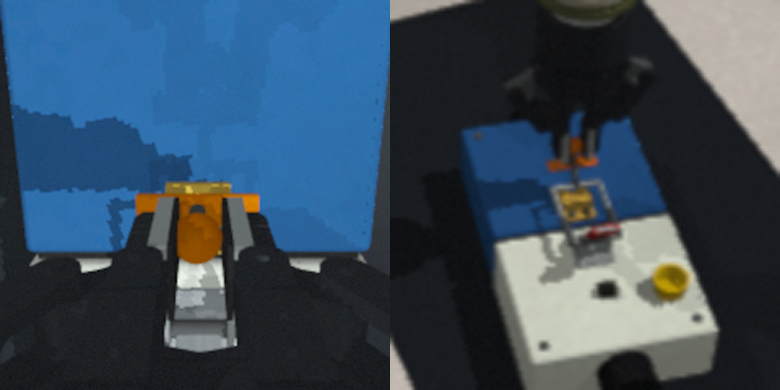

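The gripper holds the ball and the loop is now near level. The bar is still above the brass keeper, around (575,205) in the side half. I'll now lower it in small steps.

Call:
{"fn": "move_arm", "kwargs": {"deltas": [{"dp": [-0.002, -0.003, 0.004], "rotation": [0, 0, 0]}, {"dp": [-0.002, -0.005, 0.008], "rotation": [0, 0, 0]}, {"dp": [-0.002, -0.007, 0.012], "rotation": [0, 0, 0]}, {"dp": [-0.002, -0.009, 0.016], "rotation": [0, 0, 0]}, {"dp": [-0.002, -0.009, 0.016], "rotation": [0, 0, 0]}]}}

```text
time: 5.95
tool_pos: [0.5648, -0.0439, 0.1029]
ee_rot: [0.996, -0.089, -0.0, 0.0]
wrist_force: [-2.2, -1.3, 0.5]
width: 0.0141
```

Call:
{"fn": "move_arm", "kwargs": {"deltas": [{"dp": [0, -0.001, 0.004], "rotation": [0, 0, 0]}, {"dp": [0, -0.002, 0.008], "rotation": [0, 0, 0]}, {"dp": [0, -0.002, 0.008], "rotation": [0, 0, 0]}]}}

```text
time: 6.25
tool_pos: [0.5649, -0.0432, 0.101]
ee_rot: [0.996, -0.089, 0.0, -0.0]
wrist_force: [-2.5, -0.0, 0.4]
width: 0.0143
```

Run:
```python
from st import *
s=show(); t=toB(q,s['tool_pos']); print(fk(t[0]-.0003,t[2]+.0126,1.1))
```

```text
t 6.25 box mm [ 40.5691   1.0748 100.9598] F box [-0.4457  2.5057  0.3773] w 14.3
(array([ 0.9889, -0.0374]), array([23.009 ,  0.    , 80.1818]))
```

Call:
{"fn": "move_arm", "kwargs": {"deltas": [{"dp": [0, -0.001, 0.003], "rotation": [0, 0, 0]}, {"dp": [0, -0.003, 0.006], "rotation": [0, 0, 0]}, {"dp": [0, -0.003, 0.006], "rotation": [0, 0, 0]}]}}

```text
time: 6.55
tool_pos: [0.5651, -0.0425, 0.0995]
ee_rot: [0.996, -0.089, 0.0, 0.0]
wrist_force: [-2.5, -0.1, 0.3]
width: 0.0137
```

Call:
{"fn": "move_arm", "kwargs": {"deltas": [{"dp": [0, -0.001, 0.003], "rotation": [0, 0, 0]}, {"dp": [0, -0.002, 0.005], "rotation": [0, 0, 0]}, {"dp": [0, -0.002, 0.005], "rotation": [0, 0, 0]}]}}

```text
time: 6.85
tool_pos: [0.5651, -0.042, 0.0983]
ee_rot: [0.996, -0.089, 0.0, -0.0]
wrist_force: [-2.3, -0.4, 1.2]
width: 0.014
```

Call:
{"fn": "move_arm", "kwargs": {"deltas": [{"dp": [0, -0.001, 0.003], "rotation": [0, 0, 0]}, {"dp": [0, -0.002, 0.005], "rotation": [0, 0, 0]}, {"dp": [0, -0.002, 0.005], "rotation": [0, 0, 0]}]}}

```text
time: 7.15
tool_pos: [0.5654, -0.0416, 0.0975]
ee_rot: [0.996, -0.089, 0.0, 0.0]
wrist_force: [-3.8, -0.8, 4.7]
width: 0.014
```

Run:
```python
from st import *
s=show(); t=toB(q,s['tool_pos']); print(fk(t[0]-.0003,t[2]+.0126,1.1))
```

```text
t 7.15 box mm [42.1297  0.9107 97.4691] F box [-1.4544  3.5879  4.6967] w 14.0
(array([ 1.0096, -0.0833]), array([23.0567,  0.    , 77.518 ]))
```

Contact at bar z ≈ 77.7 mm, so it is on top of the lip. Sliding towards +x to find the slot.

Call:
{"fn": "move_arm", "kwargs": {"deltas": [{"dp": [0, -0.003, 0], "rotation": [0, 0, 0]}, {"dp": [0, -0.006, 0], "rotation": [0, 0, 0]}, {"dp": [0, -0.009, 0], "rotation": [0, 0, 0]}, {"dp": [0, -0.009, 0], "rotation": [0, 0, 0]}]}}

```text
time: 7.55
tool_pos: [0.5654, -0.0396, 0.0967]
ee_rot: [0.996, -0.089, -0.0, 0.0]
wrist_force: [-2.4, -3.0, -0.2]
width: 0.0141
```

Call:
{"fn": "move_arm", "kwargs": {"deltas": [{"dp": [0, -0.002, 0], "rotation": [0, 0, 0]}, {"dp": [0, -0.004, 0], "rotation": [0, 0, 0]}, {"dp": [0, -0.006, 0], "rotation": [0, 0, 0]}, {"dp": [0, -0.006, 0], "rotation": [0, 0, 0]}]}}

```text
time: 7.95
tool_pos: [0.5659, -0.0377, 0.097]
ee_rot: [0.996, -0.089, 0.0, -0.0]
wrist_force: [-2.2, -3.2, -0.7]
width: 0.0146
```

Run:
```python
from st import *
s=show(); t=toB(q,s['tool_pos']); print(fk(t[0]-.0003,t[2]+.0126,1.1))
```

```text
t 7.95 box mm [46.079   1.0289 97.0441] F box [-3.4949  1.632  -0.7303] w 14.6
(array([ 1.2783, -0.1133]), array([26.0381,  0.    , 77.6708]))
```

Call:
{"fn": "move_arm", "kwargs": {"deltas": [{"dp": [0, -0.001, 0.003], "rotation": [0, 0, 0]}, {"dp": [0, -0.002, 0.006], "rotation": [0, 0, 0]}, {"dp": [0, -0.002, 0.006], "rotation": [0, 0, 0]}]}}

```text
time: 8.25
tool_pos: [0.5661, -0.037, 0.0955]
ee_rot: [0.996, -0.088, 0.0, -0.0]
wrist_force: [-1.7, -1.5, -0.2]
width: 0.0141
```

Run:
```python
from st import *
s=show(); t=toB(q,s['tool_pos']); print(fk(t[0]-.0003,t[2]+.0126,1.1))
```

```text
t 8.25 box mm [46.8542  1.0429 95.5215] F box [-1.7422  1.3933 -0.1876] w 14.1
(array([ 1.301 , -0.1335]), array([26.1724,  0.    , 76.5529]))
```

Call:
{"fn": "move_arm", "kwargs": {"deltas": [{"dp": [0, -0.001, 0.003], "rotation": [0, 0, 0]}, {"dp": [0, -0.002, 0.006], "rotation": [0, 0, 0]}, {"dp": [0, -0.002, 0.006], "rotation": [0, 0, 0]}]}}

```text
time: 8.55
tool_pos: [0.5662, -0.0364, 0.0941]
ee_rot: [0.996, -0.088, 0.0, -0.0]
wrist_force: [-2.0, -0.8, 0.7]
width: 0.0143
```

Call:
{"fn": "move_arm", "kwargs": {"deltas": [{"dp": [0, -0.001, 0.003], "rotation": [0, 0, 0]}, {"dp": [0, -0.002, 0.006], "rotation": [0, 0, 0]}, {"dp": [0, -0.002, 0.006], "rotation": [0, 0, 0]}]}}

```text
time: 8.85
tool_pos: [0.5663, -0.0358, 0.0926]
ee_rot: [0.996, -0.088, 0.0, -0.0]
wrist_force: [-1.7, 2.1, 1.7]
width: 0.014
```

Run:
```python
from st import *
s=show(); t=toB(q,s['tool_pos']); print(fk(t[0]-.0003,t[2]+.0126,1.1))
```

```text
t 8.85 box mm [48.0464  0.9759 92.6393] F box [1.7657 2.0641 1.6719] w 14.0
(array([ 1.3311, -0.1703]), array([26.2142,  0.    , 74.4437]))
```

A slight +x push is felt, so the nose is nudging the bar outward. I'll shift +x a little and keep lowering.

Call:
{"fn": "move_arm", "kwargs": {"deltas": [{"dp": [0, -0.004, 0], "rotation": [0, 0, 0]}, {"dp": [0, -0.007, 0.003], "rotation": [0, 0, 0]}, {"dp": [0, -0.008, 0.006], "rotation": [0, 0, 0]}, {"dp": [0, -0.008, 0.006], "rotation": [0, 0, 0]}]}}

```text
time: 9.25
tool_pos: [0.5664, -0.0346, 0.0909]
ee_rot: [0.996, -0.089, -0.0, 0.0]
wrist_force: [-2.3, -1.3, 0.6]
width: 0.0137
```

Call:
{"fn": "move_arm", "kwargs": {"deltas": [{"dp": [0, -0.001, 0.003], "rotation": [0, 0, 0]}, {"dp": [0, -0.002, 0.006], "rotation": [0, 0, 0]}, {"dp": [0, -0.002, 0.006], "rotation": [0, 0, 0]}]}}

```text
time: 9.55
tool_pos: [0.5665, -0.0339, 0.0894]
ee_rot: [0.996, -0.089, -0.0, -0.0]
wrist_force: [-2.3, -2.2, 0.7]
width: 0.0139
```

Run:
```python
from st import *
s=show(); t=toB(q,s['tool_pos']); print(fk(t[0]-.0003,t[2]+.0126,1.1))
```

```text
t 9.55 box mm [49.9386  1.1488 89.4117] F box [-2.5117  1.8738  0.7457] w 13.9
(array([ 1.4139, -0.2137]), array([26.7925,  0.    , 72.1779]))
```

Call:
{"fn": "move_arm", "kwargs": {"deltas": [{"dp": [0, -0.001, 0.003], "rotation": [0, 0, 0]}, {"dp": [0, -0.003, 0.007], "rotation": [0, 0, 0]}, {"dp": [0, -0.004, 0.011], "rotation": [0, 0, 0]}, {"dp": [0, -0.004, 0.011], "rotation": [0, 0, 0]}]}}

```text
time: 9.95
tool_pos: [0.5668, -0.0327, 0.0867]
ee_rot: [0.996, -0.088, 0.0, -0.0]
wrist_force: [-2.2, -0.9, 1.6]
width: 0.0139
```

Call:
{"fn": "move_arm", "kwargs": {"deltas": [{"dp": [0, -0.001, 0.003], "rotation": [0, 0, 0]}, {"dp": [0, -0.002, 0.007], "rotation": [0, 0, 0]}, {"dp": [0, -0.004, 0.01], "rotation": [0, 0, 0]}, {"dp": [0, -0.004, 0.01], "rotation": [0, 0, 0]}]}}

```text
time: 10.35
tool_pos: [0.5669, -0.0319, 0.0842]
ee_rot: [0.996, -0.089, -0.0, 0.0]
wrist_force: [-2.9, -1.0, 0.7]
width: 0.014
```

Run:
```python
from st import *
s=show(); t=toB(q,s['tool_pos']); print(fk(t[0]-.0003,t[2]+.0126,1.1))
```

```text
t 10.35 box mm [51.9918  1.0388 84.204 ] F box [-1.4915  2.7222  0.6967] w 14.0
(array([ 1.4985, -0.2791]), array([26.9455,  0.    , 68.5264]))
```

Call:
{"fn": "move_arm", "kwargs": {"deltas": [{"dp": [0, -0.001, 0.003], "rotation": [0, 0, 0]}, {"dp": [0, -0.002, 0.006], "rotation": [0, 0, 0]}, {"dp": [0, -0.002, 0.006], "rotation": [0, 0, 0]}]}}

```text
time: 10.65
tool_pos: [0.567, -0.0314, 0.0827]
ee_rot: [0.996, -0.089, -0.0, -0.0]
wrist_force: [-2.1, -0.8, 1.0]
width: 0.014
```

Call:
{"fn": "move_arm", "kwargs": {"deltas": [{"dp": [0, -0.001, 0.003], "rotation": [0, 0, 0]}, {"dp": [0, -0.002, 0.006], "rotation": [0, 0, 0]}, {"dp": [0, -0.002, 0.006], "rotation": [0, 0, 0]}]}}

```text
time: 10.95
tool_pos: [0.5672, -0.0309, 0.0814]
ee_rot: [0.996, -0.089, 0.0, -0.0]
wrist_force: [-2.9, 0.2, 1.3]
width: 0.014
```

Run:
```python
from st import *
s=show(); t=toB(q,s['tool_pos']); print(fk(t[0]-.0003,t[2]+.0126,1.1))
```

```text
t 10.95 box mm [52.9859  0.957  81.3707] F box [-0.3393  2.8557  1.3003] w 14.0
(array([ 1.5464, -0.3139]), array([26.9684,  0.    , 66.5734]))
```

Bar near the slot floor. Drawing back under the nose.

Call:
{"fn": "move_arm", "kwargs": {"deltas": [{"dp": [0, 0.004, 0.001], "rotation": [0, 0, 0]}, {"dp": [0, 0.008, 0.001], "rotation": [0, 0, 0]}, {"dp": [0, 0.01, 0.001], "rotation": [0, 0, 0]}, {"dp": [0, 0.01, 0.001], "rotation": [0, 0, 0]}]}}

```text
time: 11.35
tool_pos: [0.5671, -0.0326, 0.0814]
ee_rot: [0.996, -0.088, 0.0, -0.001]
wrist_force: [-1.9, 4.1, 4.0]
width: 0.0137
```

Call:
{"fn": "move_arm", "kwargs": {"deltas": [{"dp": [0, 0.003, 0], "rotation": [0, 0, 0]}, {"dp": [0, 0.006, 0], "rotation": [0, 0, 0]}, {"dp": [0, 0.006, 0], "rotation": [0, 0, 0]}]}}

```text
time: 11.65
tool_pos: [0.5669, -0.0338, 0.0816]
ee_rot: [0.996, -0.088, 0.001, -0.001]
wrist_force: [-2.7, 6.1, 4.9]
width: 0.0138
```

Run:
```python
from st import *
s=show(); t=toB(q,s['tool_pos']); print(fk(t[0]-.0003,t[2]+.0126,1.1))
```

```text
t 11.65 box mm [50.1674  0.7312 81.6499] F box [5.54   3.7399 4.918 ] w 13.8
(array([ 1.3451, -0.302 ]), array([24.4793,  0.    , 66.5471]))
```

Call:
{"fn": "move_arm", "kwargs": {"deltas": [{"dp": [0, 0.002, -0.002], "rotation": [0, 0, 0]}, {"dp": [0, 0.004, -0.003], "rotation": [0, 0, 0]}, {"dp": [0, 0.006, -0.003], "rotation": [0, 0, 0]}, {"dp": [0, 0.006, -0.003], "rotation": [0, 0, 0]}]}}

```text
time: 12.05
tool_pos: [0.5665, -0.0355, 0.0822]
ee_rot: [0.996, -0.088, 0.0, -0.001]
wrist_force: [-0.7, 5.9, 4.2]
width: 0.0136
```

Run:
```python
from st import *
s=show(); t=toB(q,s['tool_pos']); print(fk(t[0]-.0003,t[2]+.0126,1.1))
```

```text
t 12.05 box mm [48.3431  0.8332 82.1711] F box [5.6644 1.6681 4.2164] w 13.6
(array([ 1.2133, -0.2868]), array([23.0799,  0.    , 66.6848]))
```

Call:
{"fn": "move_arm", "kwargs": {"deltas": [{"dp": [0, 0.002, -0.002], "rotation": [0, 0, 0]}, {"dp": [0, 0.004, -0.003], "rotation": [0, 0, 0]}, {"dp": [0, 0.004, -0.003], "rotation": [0, 0, 0]}]}}

```text
time: 12.35
tool_pos: [0.5663, -0.0362, 0.0827]
ee_rot: [0.996, -0.088, 0.0, -0.001]
wrist_force: [-0.4, 7.0, 2.2]
width: 0.0142
```

Run:
```python
from st import *
s=show(); t=toB(q,s['tool_pos']); print(fk(t[0]-.0003,t[2]+.0126,1.1))
```

```text
t 12.35 box mm [47.6767  0.9307 82.7073] F box [6.833  1.6266 2.249 ] w 14.2
(array([ 1.1675, -0.2767]), array([22.6984,  0.    , 66.9704]))
```

Call:
{"fn": "move_arm", "kwargs": {"deltas": [{"dp": [0, 0.002, -0.001], "rotation": [0, 0, 0]}, {"dp": [0, 0.004, -0.001], "rotation": [0, 0, 0]}, {"dp": [0, 0.004, -0.001], "rotation": [0, 0, 0]}]}}

```text
time: 12.65
tool_pos: [0.5662, -0.0365, 0.0831]
ee_rot: [0.996, -0.088, 0.0, -0.001]
wrist_force: [-1.6, 8.8, 3.8]
width: 0.0139
```

Run:
```python
from st import *
s=show(); t=toB(q,s['tool_pos']); print(fk(t[0]-.0003,t[2]+.0126,1.1))
```

```text
t 12.65 box mm [47.3074  0.9341 83.0504] F box [8.4452 3.065  3.8402] w 13.9
(array([ 1.1426, -0.2704]), array([22.5063,  0.    , 67.1601]))
```

Firm stop at bar x ≈ 22.5, z ≈ 67, which is seated against the lip. I'll ease the load, then release and rise.

Call:
{"fn": "move_arm", "kwargs": {"deltas": [{"dp": [0, -0.003, 0.001], "rotation": [0, 0, 0]}, {"dp": [0, -0.003, 0.001], "rotation": [0, 0, 0]}]}}

```text
time: 12.85
tool_pos: [0.5663, -0.0365, 0.0829]
ee_rot: [0.996, -0.088, 0.0, -0.001]
wrist_force: [-1.5, 6.7, 5.7]
width: 0.0138
```

Call:
{"fn": "move_arm", "kwargs": {"deltas": [{"dp": [0, 0, 0], "rotation": [0, 0, 0]}, {"dp": [0, 0, 0], "rotation": [0, 0, 0]}, {"dp": [0, 0, 0], "rotation": [0, 0, 0]}, {"dp": [0, 0, 0], "rotation": [0, 0, 0]}, {"dp": [0, 0, 0], "rotation": [0, 0, 0]}, {"dp": [0, 0, 0], "rotation": [0, 0, 0]}, {"dp": [0, 0, 0], "rotation": [0, 0, 0]}], "claw": 0.7}}

```text
time: 13.55
tool_pos: [0.566, -0.0377, 0.0826]
ee_rot: [0.996, -0.089, 0.0, 0.0]
wrist_force: [0.3, -1.4, 0.3]
width: 0.0598
```

Call:
{"fn": "move_arm", "kwargs": {"deltas": [{"dp": [0, 0, -0.04], "rotation": [0, 0, 0]}, {"dp": [0, 0, -0.1], "rotation": [0, 0, 0]}, {"dp": [0, 0, -0.2], "rotation": [0, 0, 0]}, {"dp": [0, 0, -0.3], "rotation": [0, 0, 0]}, {"dp": [0, 0, -0.38], "rotation": [0, 0, 0]}, {"dp": [0, 0, -0.4], "rotation": [0, 0, 0]}, {"dp": [0, 0, -0.4], "rotation": [0, 0, 0]}]}}

```text
time: 14.25
tool_pos: [0.5665, -0.0376, 0.184]
ee_rot: [0.996, -0.089, 0.001, -0.0]
wrist_force: [-0.1, 0.2, -1.1]
width: 0.06
```

Run:
```python
from st import *
s=show()
a=arm.read_camera('wrist'); b=arm.read_camera('side')[175:285,230:340]
cv2.imwrite('pics/w6f.png',a)
r,c=proj('wrist',W(q,(0,0,.08)),s)[::-1].astype(int);print(r,c)
a=a[max(r-75,0):r+75,c-75:c+75]
cv2.imwrite('pics/w6.png',np.hstack([cv2.resize(x,(400,400),interpolation=cv2.INTER_CUBIC) for x in(a,b)]))
for t in('lever_end','ball','bar'):print(t,mark(t,'wrist'),mark(t,'side'))
ba,bl,le=latch(1.15,-.28)
for n,x in(('bar',ba),('ball',bl),('le',le)):print(n,proj('wrist',W(q,x),s),proj('side',W(q,x)))
```

```text
t 14.25 box mm [ 46.2679   0.4755 184.0117] F box [ 0.1887  0.1163 -1.1274] w 60.0
235 252
lever_end [(array([250.0096, 204.9024]), 0.64), (array([254.3104, 330.0864]), 0.61)] [(array([293.3248, 221.2992]), 0.74)]
ball [(array([251.6992, 193.3056]), 0.79)] [(array([281.1904, 200.4096]), 0.57)]
bar [(array([250.3168, 207.0144]), 0.94), (array([252.416 , 196.9152]), 0.22)] [(array([282.6752, 209.8944]), 0.46), (array([317.696 , 339.4944]), 0.19)]
bar [252.7609 208.7728] [281.6194 210.7411]
ball [252.7104 192.1531] [279.8641 197.9501]
le [253.2945 321.4977] [290.4444 215.6249]
```

View pics/w6.png

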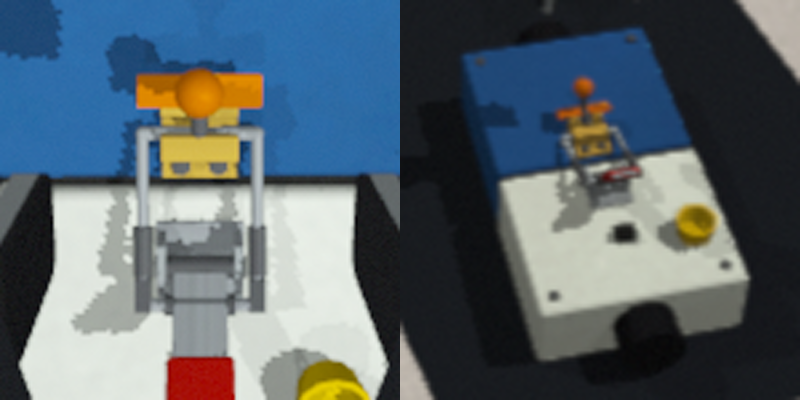

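The wrist half shows the bar in the slot between the brass lip (200,155) and the guard, with the loop arms straddling the keeper. The lever is still raised, with the red grip at (200,380), and the cup is clear to the right. Now close the fingers and get above and in front of the lever.

Call:
{"fn": "move_arm", "kwargs": {"deltas": [{"dp": [-0.003, 0.04, 0], "rotation": [0, 0, 0]}, {"dp": [-0.01, 0.12, 0], "rotation": [0, 0, 0]}, {"dp": [-0.018, 0.2, 0], "rotation": [0, 0, 0]}, {"dp": [-0.018, 0.25, 0], "rotation": [0, 0, 0]}, {"dp": [-0.018, 0.27, 0], "rotation": [0, 0, 0]}, {"dp": [-0.018, 0.27, 0], "rotation": [0, 0, 0]}, {"dp": [-0.018, 0.27, 0.06], "rotation": [0, 0, 0]}, {"dp": [-0.018, 0.27, 0.13], "rotation": [0, 0, 0]}, {"dp": [-0.018, 0.27, 0.2], "rotation": [0, 0, 0]}, {"dp": [-0.018, 0.27, 0.235], "rotation": [0, 0, 0]}, {"dp": [-0.018, 0.27, 0.248], "rotation": [0, 0, 0]}, {"dp": [-0.018, 0.27, 0.248], "rotation": [0, 0, 0]}], "claw": 0}}

```text
time: 15.85
tool_pos: [0.5497, -0.1028, 0.1206]
ee_rot: [0.996, -0.088, -0.0, -0.0]
wrist_force: [0.5, 0.1, 0.2]
width: 0.0
```

Run:
```python
from st import *
show()
```

```text
t 15.85 box mm [-20.8415   5.7486 120.6337] F box [ 0.2153 -0.5082  0.1893] w 0.0
```

Call:
{"fn": "move_arm", "kwargs": {"deltas": [{"dp": [0, 0.02, 0], "rotation": [0, 0, 0]}, {"dp": [0, 0.04, 0.002], "rotation": [0, 0, 0]}, {"dp": [0, 0.058, 0.005], "rotation": [0, 0, 0]}, {"dp": [0, 0.074, 0.011], "rotation": [0, 0, 0]}, {"dp": [0, 0.089, 0.018], "rotation": [0, 0, 0]}, {"dp": [0, 0.1, 0.025], "rotation": [0, 0, 0]}, {"dp": [0, 0.111, 0.033], "rotation": [0, 0, 0]}, {"dp": [0, 0.122, 0.041], "rotation": [0, 0, 0]}, {"dp": [0, 0.122, 0.041], "rotation": [0, 0, 0]}]}}

```text
time: 16.75
tool_pos: [0.544, -0.1336, 0.11]
ee_rot: [0.996, -0.089, -0.0, -0.0]
wrist_force: [0.1, 0.1, 0.4]
width: -0.0001
```

Run:
```python
from st import *
show()
b=arm.read_camera('side')[165:285,220:340]
a=arm.read_camera('wrist')[100:384,110:394]
cv2.imwrite('pics/s7.png',np.hstack([cv2.resize(x,(400,400),interpolation=cv2.INTER_CUBIC) for x in(a,b)]))
```

```text
t 16.75 box mm [-52.0888   6.1045 109.9777] F box [ 0.1573 -0.0318  0.3901] w -0.1
```

View pics/s7.png

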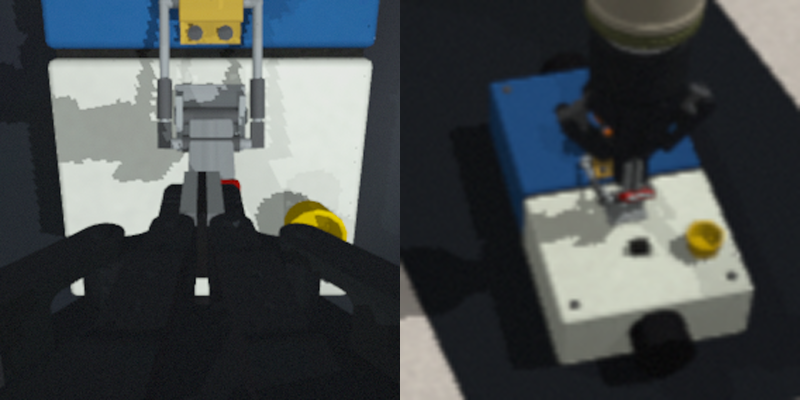

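Fingers are in front of the red grip with no contact force yet; the cup is clear at (315,220). Continuing the arc.

Call:
{"fn": "move_arm", "kwargs": {"deltas": [{"dp": [0, 0.009, 0.009], "rotation": [0, 0, 0]}, {"dp": [0, 0.017, 0.018], "rotation": [0, 0, 0]}, {"dp": [0, 0.025, 0.028], "rotation": [0, 0, 0]}, {"dp": [0, 0.025, 0.028], "rotation": [0, 0, 0]}]}}

```text
time: 17.25
tool_pos: [0.5429, -0.1398, 0.1029]
ee_rot: [0.996, -0.089, -0.0, 0.0]
wrist_force: [-0.1, 0.8, 0.2]
width: 0.0
```

Call:
{"fn": "move_arm", "kwargs": {"deltas": [{"dp": [0, 0.006, 0.008], "rotation": [0, 0, 0]}, {"dp": [0, 0.012, 0.016], "rotation": [0, 0, 0]}, {"dp": [0, 0.017, 0.025], "rotation": [0, 0, 0]}, {"dp": [0, 0.017, 0.025], "rotation": [0, 0, 0]}]}}

```text
time: 17.65
tool_pos: [0.5421, -0.1439, 0.0967]
ee_rot: [0.996, -0.089, -0.0, 0.0]
wrist_force: [0.3, -0.0, -0.2]
width: -0.0
```

Run:
```python
from st import *
show()
```

```text
t 17.65 box mm [-62.6033   6.199   96.6748] F box [ 0.0378 -0.2882 -0.1817] w -0.0
```

Run:
```python
from st import *
arm.read_camera('side');arm.read_camera('scene')
for t in('lever_end','ball','bar'):print(t,mark(t,'side'),mark(t,'scene'))
for L in(0,.2,.45,.7,.9,1.1):print(L,proj('side',W(q,latch(L,0)[2])),proj('scene',W(q,latch(L,0)[2])))
ba,bl,le=latch(.45,-.17,.0042)
for n,x in(('bar',ba),('ball',bl)):print(n,x*1e3,proj('side',W(q,x)),proj('scene',W(q,x)))
```

```text
lever_end [(array([293.0176, 228.096 ]), 0.62)] []
ball [] [(array([164.1984, 158.208 ]), 0.68), (array([233.984 , 197.9136]), 0.55)]
bar [(array([280.7808, 209.7024]), 0.6)] [(array([228.3008, 197.9136]), 0.61)]
0 [292.8297 239.4753] [203.5616 180.1926]
0.2 [293.016  236.2096] [203.3371 177.4541]
0.45 [292.8769 231.304 ] [203.7859 174.7083]
0.7 [292.3286 225.7973] [205.0445 172.8934]
0.9 [291.6184 221.2194] [206.6035 172.214 ]
1.1 [290.7012 216.7151] [208.6006 172.2761]
bar [22.2103  0.     65.0252] [281.611  211.1768] [228.3151 201.694 ]
ball [43.7319  0.     95.8281] [280.1935 198.5573] [232.5856 198.318 ]
```

Call:
{"fn": "move_arm", "kwargs": {"deltas": [{"dp": [0, 0.007, 0.013], "rotation": [0, 0, 0]}, {"dp": [0, 0.013, 0.026], "rotation": [0, 0, 0]}, {"dp": [0, 0.016, 0.036], "rotation": [0, 0, 0]}, {"dp": [0, 0.019, 0.046], "rotation": [0, 0, 0]}, {"dp": [0, 0.019, 0.046], "rotation": [0, 0, 0]}]}}

```text
time: 18.55
tool_pos: [0.5412, -0.1484, 0.085]
ee_rot: [0.996, -0.089, -0.0, -0.0]
wrist_force: [-0.4, 0.0, 0.4]
width: 0.0
```

Call:
{"fn": "move_arm", "kwargs": {"deltas": [{"dp": [0, 0.002, 0.009], "rotation": [0, 0, 0]}, {"dp": [0, 0.004, 0.019], "rotation": [0, 0, 0]}, {"dp": [0, 0.005, 0.026], "rotation": [0, 0, 0]}, {"dp": [0, 0.006, 0.031], "rotation": [0, 0, 0]}, {"dp": [0, 0.006, 0.031], "rotation": [0, 0, 0]}]}}

```text
time: 19.05
tool_pos: [0.5411, -0.1497, 0.0776]
ee_rot: [0.996, -0.089, -0.0, -0.0]
wrist_force: [-0.1, -0.4, 0.1]
width: -0.0
```

Run:
```python
from st import *
show();arm.read_camera('side');arm.read_camera('scene')
for t in('lever_end','ball','bar'):print(t,mark(t,'side'),mark(t,'scene'))
```

```text
t 19.05 box mm [-68.5323   6.1589  77.5887] F box [-0.4164  0.0367  0.0805] w -0.0
lever_end [(array([294.0928, 238.1184]), 0.47)] [(array([207.4112, 175.7184]), 0.83)]
ball [] [(array([233.216 , 198.4896]), 0.54)]
bar [] [(array([230.2976, 200.2176]), 0.45)]
```

Near flat with almost no load. I'll press gently on to the stop.

Call:
{"fn": "move_arm", "kwargs": {"deltas": [{"dp": [0, 0, 0.004], "rotation": [0, 0, 0]}, {"dp": [0, 0, 0.008], "rotation": [0, 0, 0]}, {"dp": [0, 0, 0.008], "rotation": [0, 0, 0]}]}}

```text
time: 19.75
tool_pos: [0.5413, -0.1498, 0.0758]
ee_rot: [0.996, -0.089, 0.0, -0.0]
wrist_force: [-0.2, -0.5, 0.1]
width: -0.0002
```

Call:
{"fn": "move_arm", "kwargs": {"deltas": [{"dp": [0, 0, 0.003], "rotation": [0, 0, 0]}, {"dp": [0, 0, 0.006], "rotation": [0, 0, 0]}, {"dp": [0, 0, 0.006], "rotation": [0, 0, 0]}]}}

```text
time: 20.05
tool_pos: [0.5414, -0.1498, 0.0755]
ee_rot: [0.996, -0.089, 0.0, -0.0]
wrist_force: [-5.1, 1.5, 11.7]
width: 0.0002
```

Run:
```python
from st import *
show()
```

```text
t 20.05 box mm [-68.5518   5.8339  75.4861] F box [ 0.5731  5.2636 11.744 ] w 0.2
```

Flat on its stop (75.5 mm, 11.7 N). Retreating to check.

Call:
{"fn": "move_arm", "kwargs": {"deltas": [{"dp": [0, 0, -0.02], "rotation": [0, 0, 0]}, {"dp": [0, 0, -0.08], "rotation": [0, 0, 0]}, {"dp": [0, 0, -0.18], "rotation": [0, 0, 0]}, {"dp": [0, 0, -0.3], "rotation": [0, 0, 0]}, {"dp": [0, -0.06, -0.4], "rotation": [0, 0, 0]}, {"dp": [0, -0.15, -0.45], "rotation": [0, 0, 0]}, {"dp": [0, -0.22, -0.5], "rotation": [0, 0, 0]}, {"dp": [0, -0.25, -0.5], "rotation": [0, 0, 0]}, {"dp": [0, -0.25, -0.5], "rotation": [0, 0, 0]}]}}

```text
time: 20.95
tool_pos: [0.5524, -0.0874, 0.1996]
ee_rot: [0.996, -0.088, 0.0, -0.0]
wrist_force: [0.1, -0.7, 0.1]
width: 0.0001
```

Run:
```python
from st import *
s=show()
a=arm.read_camera('wrist'); b=arm.read_camera('side')[175:285,230:340]
r,c=proj('wrist',W(q,(-.02,0,.08)),s)[::-1].astype(int);a=a[max(r-75,0):r+75,c-75:c+75];print(r,c)
cv2.imwrite('pics/w8.png',np.hstack([cv2.resize(x,(400,400),interpolation=cv2.INTER_CUBIC) for x in(a,b)]))
for t in('lever_end','ball','bar'):print(t,mark(t,'wrist'),mark(t,'side'))
A=np.radians(188);P=np.array([-.03+.014*np.cos(A),.072+.014*np.sin(A)])
d=np.array([.0225,.067])-P;st=np.hypot(*d)-.0623;B=np.arctan2(d[1],d[0]);print('stretch',st)
for n,x in zip(('bar','ball','le'),latch(0,B,st)):print(n,proj('wrist',W(q,x),s),proj('side',W(q,x)))
```

```text
t 20.95 box mm [ -5.1591   5.757  199.5598] F box [-0.6729 -0.1753  0.15  ] w 0.1
199 258
lever_end [] [(array([295.2192, 238.6176]), 0.66)]
ball [] [(array([319.5904, 339.8016]), 0.66), (array([281.3952, 199.7952]), 0.61)]
bar [(array([256.7168, 157.2096]), 0.57)] [(array([279.6032, 232.0128]), 0.59), (array([281.9072, 213.1968]), 0.41)]
stretch 0.004133875597587246
bar [258.2149 153.8087] [281.6195 210.6398]
ball [259.0114 138.6347] [280.6038 198.3712]
le [258.0099 261.5056] [292.8297 239.4753]
```

View pics/w8.png

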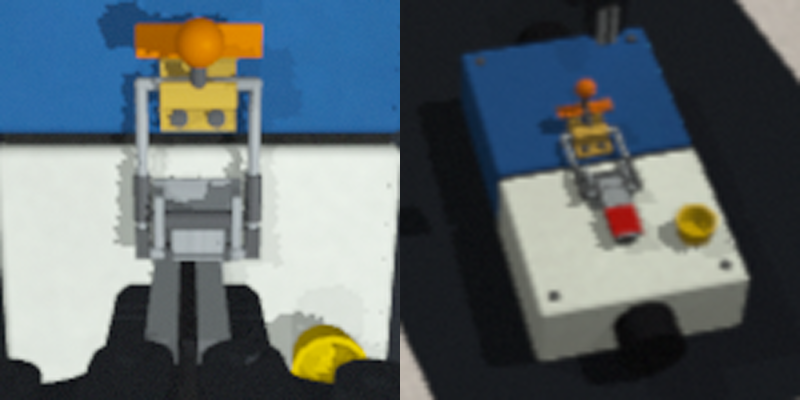

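The lever is flat in the side half (red grip at (622,222)). The bar is at crop row 80 at the lip's edge, with loop arms straight. One last close view before handing in, to confirm the bar is under the nose.

Call:
{"fn": "move_arm", "kwargs": {"deltas": [{"dp": [0, -0.02, 0.06], "rotation": [0, 0, 0]}, {"dp": [0, -0.04, 0.14], "rotation": [0, 0, 0]}, {"dp": [0, -0.05, 0.2], "rotation": [0, 0, 0]}, {"dp": [0, -0.05, 0.23], "rotation": [0, 0, 0]}, {"dp": [0, -0.05, 0.23], "rotation": [0, 0, 0]}]}}

```text
time: 21.85
tool_pos: [0.5539, -0.0762, 0.1409]
ee_rot: [0.996, -0.089, -0.001, 0.0]
wrist_force: [0.5, -0.2, 0.5]
width: -0.0001
```

Run:
```python
from st import *
s=show()
a=arm.read_camera('wrist')
print('bar',[proj('wrist',W(q,(x,0,.067)),s)for x in(.0185,.0225,.027)],'le',proj('wrist',W(q,(.0,0,.067)),s))
r,c=proj('wrist',W(q,(.012,0,.07)),s)[::-1].astype(int);print(r,c)
a=a[r-60:r+40,c-66:c+66];b=cv2.imread('pics/w6f.png')[170:290,252-66:252+66]
z=lambda x,f:cv2.resize(x,None,fx=f,fy=f,interpolation=cv2.INTER_CUBIC)
cv2.imwrite('pics/z.png',z(a,6))
```

```text
t 21.85 box mm [  6.099    6.2603 140.8957] F box [-0.0927 -0.5463  0.5192] w -0.1
bar [array([260.3822, 183.3324]), array([260.3962, 178.4037]), array([260.412 , 172.8031])] le [260.3193 205.5393]
192 260
```

View pics/z.png

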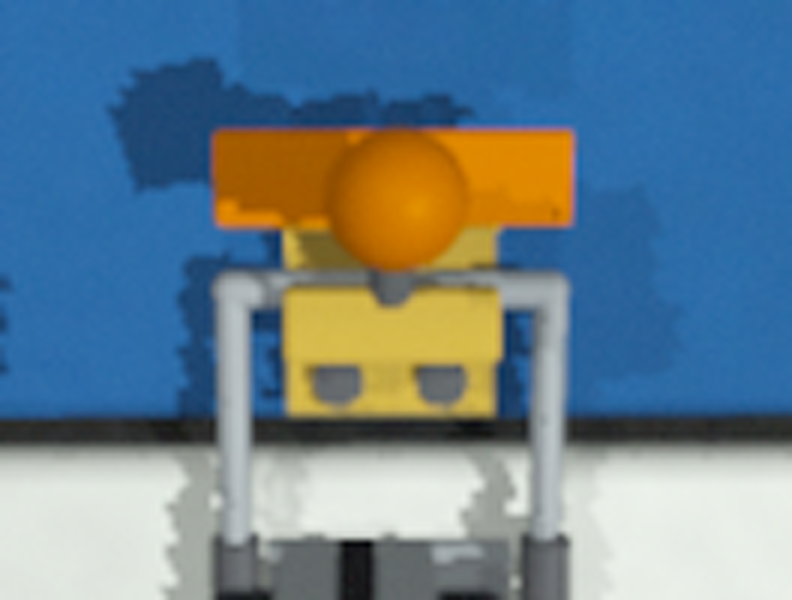

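The bar spans crop rows 270–308 outside the keeper. Inside it, only rows 270–288 show, so it is partly hidden under the lip's nose and hooked. The robot touches nothing, so I'm handing in.

```bash
python3 -c "
from bench import arm
print(arm.finish_job())"
```

```text
the job is handed in; nothing more can be done
None
```

The draw latch is closed, and I handed the job in at about 22 s of robot time. `finish_job` gave no verdict.

**What I did**
- I gripped the ball and felt the top of the lip at bar z ≈ 77.7 mm with about 5 N.
- I slid the bar +x until it dropped into the slot and lowered it to z ≈ 66.6 mm.
- I then drew it back to a firm stop against the lip at box x ≈ 22.5 mm, with about 8 N.
- After letting go, I swung the lever over with the closed fingers until it stopped flat, with the fingertips at z = 75.5 mm and 11.7 N.
- I withdrew upwards. The arm is clear, and the screw cup stayed in place.

**Last checks**
- **Lever:** the side view shows it still flat after I let go. Its end was within about 3 pixels of where a flat lever should be.
- **Bar:** the last wrist close-up shows it in the slot and partly hidden under the lip's nose. Its place puts the loop's stretch at about 2.5 to 4 mm.
- **Disagreements:**
  - I felt almost no force at the red grip while closing (readings under 1 N), where I had worked out about 1 N. So the spring load comes from the bar's place in the pictures, not from force.
  - The gripper read about 14 mm on the 16 mm ball, but the ball held throughout.
  - The keeper's outer edge in the pictures suggested a seat 2 to 3 mm further out than the one I felt. I went by feel.

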